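# Heel the unfinished shoe and set the press to its side

### The arm

A 6-joint arm with a two-finger parallel gripper is mounted at the origin on the work surface. World frame = base frame: x ahead of the robot, y to its left, z up, the work surface at z = 0. Lengths are in mm, angles in rad, forces in N, time in s.
With the tool pointing down it reaches from about 350 to 775 mm from the base axis. Payload 7.3 kg.
Tool frame: the origin (TCP) lies at the centre of the arm's flange, where the gripper is bolted on; the fingertips stand 178 mm ahead of it and the grasp point (between the pads) lies 159 mm ahead of it; z points along the fingers, y is the line along which they close (so a half turn about z gives the same grasp; the last joint's range is limited). The gripper opens to 92 mm and grips with 3 to 60 N. Pads are 19 mm wide; open, the fingers measure 130 mm over their backs; the gripper's body (75 mm by 190 mm) begins 47 mm behind the grasp point.
Start: joints at [1.159, 0.342, 1.524, -0, 1.275, -0.146], TCP at [137.885, 506.572, 404.741] pointing down, gripper open.
Joint ranges: [-2.53, 2.53], [-0.77, 2.02], [0.04, 2.7], [-1, 4.14], [0.28, 2.66], [-3.11, 3.11]. Speed limits (rad/s): [2.57, 2.57, 3.14, 3.14, 3.14, 3.14].

### API

Orientations are given as [roll, pitch, yaw] about the fixed x, y, z axes, in that order (R = Rz(yaw) Ry(pitch) Rx(roll)).
In Python, from plant import * gives the robot as it stands. The module is installed in compiled form; this text tells all that it offers.
- The arm moves only by the shell command python3 -m inch 'ROWS'. ROWS is JSON, a list of rows, each a list of 5 numbers: the shift along the tool's x, y, z in m, then the turn about the tool's z in rad, then the opening, from 0 (shut) to 1 (fully open). In form: [[tx, ty, tz, spin, claw], ...]. A call has 1 to 8 rows; each row is the pose to reach, as a shift and turn from the pose commanded when the call began, along the tool's axes at that moment; what a row does not reach only later rows make up. A row lasts 1/12 s, in which the tool goes at most 41.7 mm and 7.16 degrees, less where a joint would pass 70% of its speed; a pose out of reach is approached as far as the arm can. A call with a gripper value outside its range is refused whole. The fingers move at their own pace and stop on an object; the grip force is fixed at half the most. Time passes only in rows, so rows that repeat a pose let the fingers close. It gives the time, the measured TCP pose, the force, the opening and the grip force at its end, in the units of the state.
- get_obs(): the state, without advancing time (a new reading comes with each control period).
- capture(name): name is "scene" or "top" or "wrist"; returns a dict with "color" (384x512x3 uint8, red, green, blue), "intrinsics" (3x3 intrinsics, pixels), "pose" (4x4, takes a point from camera to world coordinates). Camera axes: x right, y down, z forward; pixel columns grow to the right and rows downward; lengths in mm; the calibration is good to about 2 mm. A picture is of the moment at which its call begins. There is no depth.
- close_job(): hands the job in; it is judged then, once.
Trained networks look in a picture, given as the dict that the camera call returned (one of the last four; its "shot" number tells which), for a name from the list of things; names that differ only in an ending like _2 or _b are one class to them, and where a whole thing is asked for, a point or a joint stands for the part that bears it (a point fixed in the world has none). Each returns a list of dicts, best first, with "conf" (0 to 1); they miss things now and then, are a little off and sometimes report something else, mostly with a low value. They report only what shows in the picture. A call takes as long as a camera call. They do not tell look-alikes from the thing itself.
- look_for(picture, target): "rect" ([centre column, centre row, width, height] in pixels, round what is visible of it).
- trace(picture, target): "pixels" (384x512 bool, what is visible of it) and "rect" ([centre column, centre row, width, height] in pixels, round what is visible of it).
- tip_of(picture, target): "centre" ([column, row] in pixels: a listed point, or the origin of a listed thing).
The state is a dict: "time": time; "joint_positions": joint angles; "dq": joint speeds; "tau": joint torques, N m; "tool_pos": TCP position; "tcp_rot": TCP orientation; "contact_force": force on the tool from outside, world axes, zero at the start; "moment": the same for the moment, N m; "grip_width": finger opening in mm; "finger_force": force on a finger pad.
Only numpy, scipy, OpenCV 4.12 (cv2) and the standard library are available. Lean on these libraries where they do the work, as an engineer would, in place of code of your own. Each camera call takes 0.05 s, during which the arm holds its last target. There are 200 camera calls.

### The job

Two upturned shoes sit on the twin stand, and one of them still has no heel block. Lay the loose tan block, the one that matches its partner's heel, flat on the bare heel seat with its outline lined up (straight edge towards the toe) and let go; then slide the red selector fully to its end stop on the side of the shoe you have just heeled. Leave everything else on the counter where it is.

Things in the scene. Friction and masses are not known exactly. Their poses are not given: they have to be found in the camera images.
- heel_tan: the loose tan (honey-coloured) heel block lying on the counter: a D-shaped slab 62 long (x) x 56 wide (y) x 18 high, 60 g. Origin: centre of its underside. The end towards its -x is round (radius 28), the straight edge is at x = +31, and the two sides y = +-28 are parallel from x = -3 to x = +31 (grip there, about x = +10). The black and the grey block have the same shape.
- heel_tan_edge (a point): middle of the tan block's straight edge, 31 ahead (+x) of its origin, 9 above its underside
- shoe_bare: the upturned brown shoe without a heel block, on a steel last post, fixed; about 255 long, 94 wide at the ball. Which side of the stand it is on varies. Origin: on the stand's base plate, under the shoe's middle (12 above the counter); +x points to the toe (away from the robot), z up. Its heel seat is dark grey with small nail heads, the partner's carries a tan block.
- seat (a point): centre of the bare heel seat's flat top face, 130 above the counter: the tan block's origin belongs here, its x axis along this x axis (to the toe). The seat has the block's D outline, 62 x 56. The sole ahead of it is 6 to 8 lower.
- shoe_fitted: the partner shoe, same shape and same yaw, beside the bare one at 170 between centres; it already has a tan heel block, fixed, its top 148 above the counter. Origin as for shoe_bare.
- fitted_heel_top (a point): centre of the top face of the heel block on the fitted shoe
- stand: the fixed twin stand: grey base plate 370 (x) x 310 (y) x 12, origin at the counter's level, midway between the shoes (shoe origins at y = +-85 of this frame, heel seats at x = -70). A white console 70 (x) x 220 (y) stands at x = -170, its top 82 above the counter, with the selector's track on it along y.
- selector (a joint): position of the red selector grip along its track, m: 0 at the end stop on the stand's -y side, 0.12 at the end stop on its +y side; it starts somewhere between, and stays where it is left (about 1.5 N friction)
- selector_mid (a point): middle of the red selector grip, 15 below its top: the grip is 28 (x) x 20 (y) x 40 high, its top 136 above the counter, the track below it 96 above the counter (40 wide in x). It moves along the stand's y axis.
- heel_black: black heel block, same shape as the tan one, not wanted; origin centre of underside
- heel_grey: grey heel block, same shape, not wanted; origin centre of underside
- glue_jar: jar with yellow label and red cap, 72 across, 110 high; origin centre of underside; leave alone
- polish_tin: flat round grey metal tin, 72 across, 28 high; leave alone
- hammer: hammer lying flat, 260 long along its x, origin under its middle; leave alone
- brush: brush lying flat, 200 long along its x; leave alone
- awl: awl with a wooden handle lying flat, 170 long along its x; leave alone
- tack_tray: blue open tray 110 x 80 x 30; leave alone
Things that resemble listed ones, but are neither listed nor needed, are in the scene too. What is meant by the heel_tan is not blue or green, and is the smaller of those in its own colour.

How it is judged:
By the outcome, as a careful person would: the job done as asked, in the order asked, and still so for the second after the job is handed in, with the robot touching nothing.
It also fails if it takes over 51 s, if anything falls off the work surface, if the arm or the gripper's body presses on something with over 40 N, if the wrist force passes 120 N, or if a joint passes its speed limit or range.

## Working session

There is one attempt and no reset: what is moved stays moved. The work goes in short steps, Python scripts to look and compute and a shell command to move; the robot and the scene stay as the last step left them, time stands still between calls to the robot, and variables do not carry over. Pictures are saved under pics/ and viewed, at most 10 in all, crops included, and the job is handed in when it is done.

```bash
mkdir -p pics; cat > h.py <<'E'
from plant import *
import numpy as np, cv2
def save(p,n,crop=None,s=1):
    im=p["color"][:,:,::-1]
    if crop: c=crop; im=im[c[1]:c[3],c[0]:c[2]]
    cv2.imwrite("pics/"+n,cv2.resize(im,None,fx=s,fy=s,interpolation=cv2.INTER_CUBIC))
def w(p,px,z):
    K=np.array(p["intrinsics"]);T=np.array(p["pose"])
    d=T[:3,:3]@np.linalg.solve(K,[px[0],px[1],1]);o=T[:3,3]
    return o+d*(z-o[2])/d[2]
def proj(p,P):
    K=np.array(p["intrinsics"]);T=np.array(p["pose"])
    c=T[:3,:3].T@(np.array(P)-T[:3,3]);c=K@c;return c[:2]/c[2]
E
python3 - <<'E'
from h import *
o=get_obs();print(o)
Z=dict(heel_tan=0,heel_tan_edge=9,seat=130,fitted_heel_top=148,selector_mid=121,shoe_bare=12,shoe_fitted=12,stand=0,heel_black=0,heel_grey=0)
a=capture("top");b=capture("scene")
save(a,"top.png",s=1.5);save(b,"scene.png",s=1.5)
for n,p in(("top",a),("scene",b)):
    print(n,np.round(p["pose"],2).tolist())
    for k,z in Z.items():
        print(k,[(np.round(t["centre"],1).tolist(),round(t["conf"],2),np.round(w(p,t["centre"],z)[:2],1).tolist()) for t in tip_of(p,k)[:4]])
E
```

```text
{'time': 0.0, 'joint_positions': array([ 1.15894348e+00,  3.42729746e-01,  1.52505228e+00, -1.80968365e-05,
        1.27539310e+00, -1.46019027e-01]), 'dq': array([ 9.58874379e-05,  2.90030104e-04,  9.04701264e-04,  7.22571858e-04,
       -1.37953760e-03, -2.22771263e-03]), 'tau': array([-2.51216705e-03, -4.31259942e+01, -2.44205046e+01,  7.14538177e-02,
        5.63717773e-02, -8.45825571e-05]), 'tool_pos': array([137.85705735, 506.42794532, 404.0287932 ]), 'tcp_rot': array([-3.14002451e+00, -2.13129723e-04,  2.87576395e+00]), 'contact_force': array([-0.34623335, -1.03649179, -0.38679647]), 'moment': array([-0.06973645, -0.00346096, -0.02489838]), 'finger_force': 0.0, 'grip_width': 91.81790855401887}
top [[0.01, -1.0, 0.07, 434.74], [-1.0, -0.01, -0.0, -23.58], [0.0, -0.07, -1.0, 1283.0], [0.0, 0.0, 0.0, 1.0]]
heel_tan [([394.7, 195.7], 0.89, [511.6, -484.2]), ([410.4, 234.8], 0.7, [377.5, -535.5]), ([354.2, 182.1], 0.59, [557.9, -344.6]), ([306.7, 182.4], 0.57, [555.8, -180.0])]
heel_tan_edge [([354.6, 179.3], 0.82, [566.7, -343.9]), ([386.5, 188.7], 0.77, [535.0, -453.2]), ([399.2
[... 1027 characters left out ...]
149.6], 0.61, [518.3, -492.4])]
heel_tan_edge [([188.4, 154.6], 0.84, [534.1, -447.4]), ([215.7, 134.7], 0.63, [371.6, -502.8]), ([227.1, 195.0], 0.46, [541.3, -158.2])]
seat [([248.0, 193.0], 0.56, [552.7, -13.1])]
fitted_heel_top [([276.3, 227.5], 0.79, [584.4, 170.8])]
selector_mid [([284.9, 199.6], 0.45, [470.6, 71.9])]
shoe_bare [([230.6, 229.1], 0.64, [625.3, -9.8])]
shoe_fitted [([258.7, 263.5], 0.9, [635.8, 158.7])]
stand [([244.6, 251.4], 0.62, [637.1, 86.2]), ([257.8, 153.9], 0.32, [300.0, -300.9])]
heel_black [([223.7, 155.2], 0.63, [416.3, -373.2])]
heel_grey [([244.7, 178.6], 0.75, [431.9, -204.9]), ([370.1, 331.9], 0.54, [526.8, 512.6]), ([258.8, 152.0], 0.26, [289.1, -308.8])]
```

View pics/top.png

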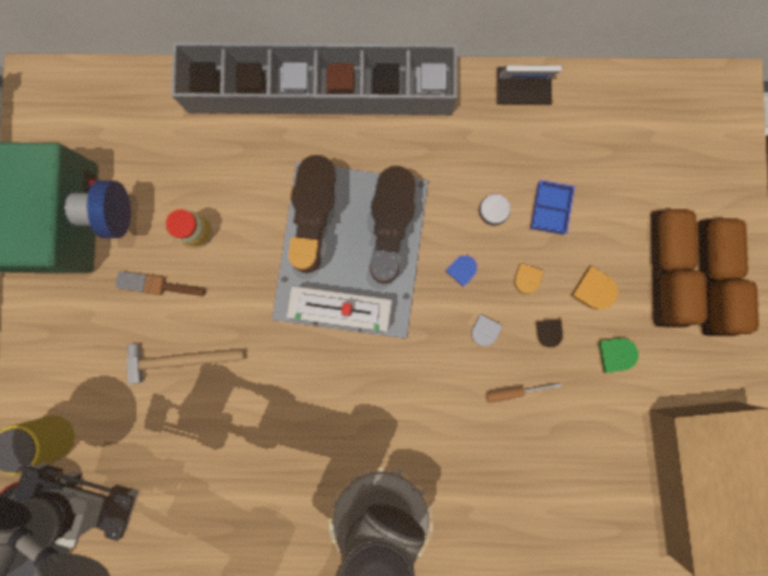

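```bash
python3 - <<'E'
from h import *
im=cv2.imread("pics/top.png");a=dict(color=im[:,:,::-1])
save(a,"crop.png",(430,240,660,420),3.4)
E
```

```text
(no output)
```

View pics/crop.png

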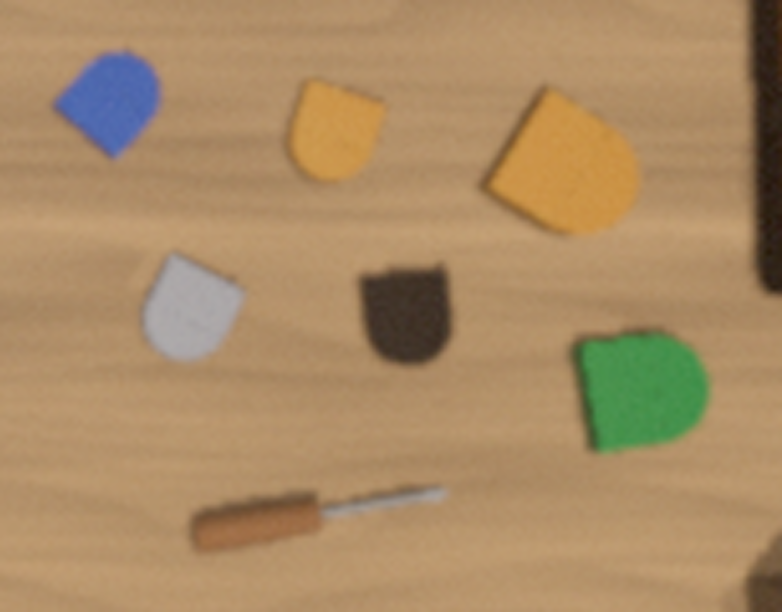

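The top picture shows the stand at (350,250) with the bare shoe on its -y (right) side, its grey seat at (385,265), and the red selector at (347,309). Candidates for heel_tan are the small tan D (528,278), the large tan D (597,288), the tan block on the fitted shoe (303,252), and the blue (462,270) and green (618,354) blocks. I choose the small tan one. The crop confirms that it's honey-coloured, black/grey-sized, with its straight edge up and slightly right.

```bash
cat >> h.py <<'E'
from scipy.optimize import minimize
def D(zs,L=31,r=28):
    t=np.linspace(np.pi/2,3*np.pi/2,25)
    o=np.r_[[[L,-r],[L,r]],np.c_[-3+r*np.cos(t),r*np.sin(t)]]
    return np.vstack([np.c_[o,np.full(len(o),z)] for z in zs])
def fit(p,mask,loc,x0,S=8):
    "silhouette fit of convex hull of loc; pose x,y,yaw"
    def f(v):
        c,s=np.cos(v[2]),np.sin(v[2]);W=np.c_[v[0]+c*loc[:,0]-s*loc[:,1],v[1]+s*loc[:,0]+c*loc[:,1],loc[:,2]]
        q=np.array([proj(p,k) for k in W])
        h=cv2.convexHull(((q-lo+.5)*S).astype(np.float32)).astype(np.int32)
        m=np.zeros(big.shape,np.uint8);cv2.fillConvexPoly(m,h,1)
        return 1-(m&big).sum()/max(1,(m|big).sum())
    ys,xs=np.where(mask);lo=np.array([xs.min()-12,ys.min()-12])
    sub=mask[max(lo[1],0):ys.max()+12,max(lo[0],0):xs.max()+12].astype(np.float32);lo=np.maximum(lo,0)
    big=(cv2.resize(sub,None,fx=S,fy=S,interpolation=cv2.INTER_LINEAR)>.5).astype(np.uint8)
    best=None
    for dy in(-.2,0,.2):
        x=np.array(x0,float)+[0,0,dy]
        r=minimize(f,x,method="Nelder-Mead",options=dict(initial_simplex=[x,x+[8,0,0],x+[0,8,0],x+[0,0,.15]],xatol=.05,fatol=1e-4))
        if best is None or r.fun<best.fun:best=r
    return best.x,best.fun
def tan(p,c,R):
    h=cv2.cvtColor(p["color"],cv2.COLOR_RGB2HSV)
    m=((h[...,0]>=13)&(h[...,0]<=24)&(h[...,1]>140)&(h[...,2]>130)).astype(np.uint8)
    n,l,st,ce=cv2.connectedComponentsWithStats(m)
    i=1+np.argmin(np.hypot(*(ce[1:]-c).T)+1e4*(st[1:,4]<R));return l==i
E
python3 - <<'E'
from h import *
a=capture("top");h=cv2.cvtColor(a["color"],cv2.COLOR_RGB2HSV)
for c in((352,185),(203,167),(398,191),(366,170)):print(h[c[1],c[0]])
x0=w(a,(352,185),9);print("tan",fit(a,tan(a,(352,185),40),D([0,18]),[x0[0],x0[1],-.3]))
print("fitted",fit(a,tan(a,(202,168),40),D([130,148]),[575,165,-.09]))
r=(h[...,1]>150)&((h[...,0]<6)|(h[...,0]>174));r[:195]=0;r[220:]=0;r[:,:210]=0;r[:,:]&=(np.arange(512)<260)
ys,xs=np.where(r);print("red",len(xs),xs.mean(),ys.mean(),w(a,(xs.mean(),ys.mean()),130))
# plate/shoe trace, seat
t=trace(a,"seat")
for q in t[:2]:print("seat",q["conf"],q["rect"])
for q in tip_of(a,"seat")[:2]:print(q["conf"],w(a,q["centre"],130))
for q in trace(a,"stand")[:1]:
    print(q["conf"],q["rect"]);ys,xs=np.where(q["pixels"]);P=np.array([w(a,u,12)[:2] for u in zip(xs,ys)]);print(cv2.minAreaRect(P.astype(np.float32)))
E
```

```text
[ 18 164 202]
[ 18 155 201]
[ 17 169 202]
[ 16 104 181]
tan (array([ 5.43235081e+02, -3.31995829e+02, -3.31791978e-01]), np.float64(0.08651858134973223))
fitted (array([ 5.83407318e+02,  1.62459358e+02, -1.34703159e-01]), np.float64(0.11498955431754876))
red 34 230.76470588235293 205.73529411764707 [469.55866917  71.08394687 130.        ]
seat 0.59 [260.5, 148.2, 28.2, 74.5]
seat 0.27 [124.4, 242.5, 75.9, 26.8]
0.59 [548.83006312 -10.47568803 130.        ]
0.5 [362.76069485 385.93890502 130.        ]
0.61 [234.9, 166.9, 102.9, 110.8]
((611.543212890625, 73.6612777709961), (309.88153076171875, 370.5728759765625), 82.34034729003906)
```

```bash
cat >> h.py <<'E'
def go(*wps,yaw0=None):
    o=get_obs();p=o["tool_pos"];y=o["tcp_rot"][2];print("at",np.round(p,1),round(y,4),"t",round(o["time"],2))
    for (X,Y,Z,a) in wps:
        c,s=np.cos(y),np.sin(y);d=np.array([X,Y,Z])-p
        sp=-((a-y+np.pi)%(2*np.pi)-np.pi)
        print([round(v,4) for v in((c*d[0]+s*d[1])/1e3,(s*d[0]-c*d[1])/1e3,-d[2]/1e3,sp)])
E
python3 -c "
from h import *
go((390,270,404,2.876),(500,-50,404,2.84),(553,-335,380,2.81))"
```

```text
at [137.9 506.6 404.7] 2.8758 t 1.3
[np.float64(-0.3054), np.float64(-0.162), np.float64(0.0007), np.float64(-0.0002)]
[np.float64(-0.4956), np.float64(-0.4419), np.float64(0.0007), np.float64(0.0358)]
[np.float64(-0.6216), np.float64(-0.703), np.float64(0.0247), np.float64(0.0658)]
```

```bash
r='[-0.305,-0.162,0,0,1]'; python3 -m inch '[[-0.04,-0.02,0,0,1],[-0.08,-0.04,0,0,1],[-0.12,-0.06,0,0,1],[-0.155,-0.08,0,0,1],[-0.19,-0.1,0,0,1],[-0.23,-0.12,0,0,1],[-0.265,-0.14,0,0,1],[-0.3,-0.16,0,0,1]]'
python3 -m inch '[[-0.02,-0.035,0,0,1],[-0.045,-0.07,0,0,1],[-0.07,-0.1,0,0,1],[-0.095,-0.135,0,0,1],[-0.12,-0.17,0,0,1],[-0.145,-0.205,0,0,1],[-0.17,-0.24,0,0,1],[-0.19,-0.275,0,0,1]]'
python3 -m inch '[[-0.015,-0.035,0,0,1],[-0.03,-0.07,0,0,1],[-0.045,-0.105,0,0.02,1],[-0.065,-0.14,0,0.04,1],[-0.08,-0.175,0.01,0.066,1],[-0.1,-0.21,0.02,0.066,1],[-0.115,-0.245,0.025,0.066,1],[-0.13,-0.265,0.025,0.066,1]]'
python3 - <<'E'
from h import *
go((553,-335,380,2.81))
a=capture("wrist");save(a,"w1.png",s=1.5);print(np.round(a["pose"],2).tolist(),get_obs()["joint_positions"])
E
```

```text
time: 1.97
tool_pos: [381.6, 276.5, 405.0]
tcp_rot: [3.141, 0.001, 2.876]
contact_force: [0.3, 0.3, 0.4]
grip_width: 91.5
finger_force: 0.0
time: 2.63
tool_pos: [491.1, -35.3, 404.9]
tcp_rot: [3.141, 0.001, 2.876]
contact_force: [1.7, 0.7, -0.3]
grip_width: 91.6
finger_force: 0.0
time: 3.3
tool_pos: [545.6, -326.7, 377.8]
tcp_rot: [-3.141, -0.002, 2.807]
contact_force: [0.2, -0.4, 0.1]
grip_width: 92.0
finger_force: 0.0
at [ 545.6 -326.7  377.8] 2.8073 t 3.3
[np.float64(-0.0097), np.float64(-0.0054), np.float64(-0.0022), np.float64(-0.0027)]
[[0.33, 0.9, 0.27, 470.33], [0.94, -0.32, -0.1, -300.86], [-0.0, 0.29, -0.96, 357.35], [0.0, 0.0, 0.0, 1.0]] [-6.62032324e-01  5.72177482e-01  1.22471120e+00 -1.68274244e-03
  1.34382721e+00 -1.89634245e+00]
```

View pics/w1.png

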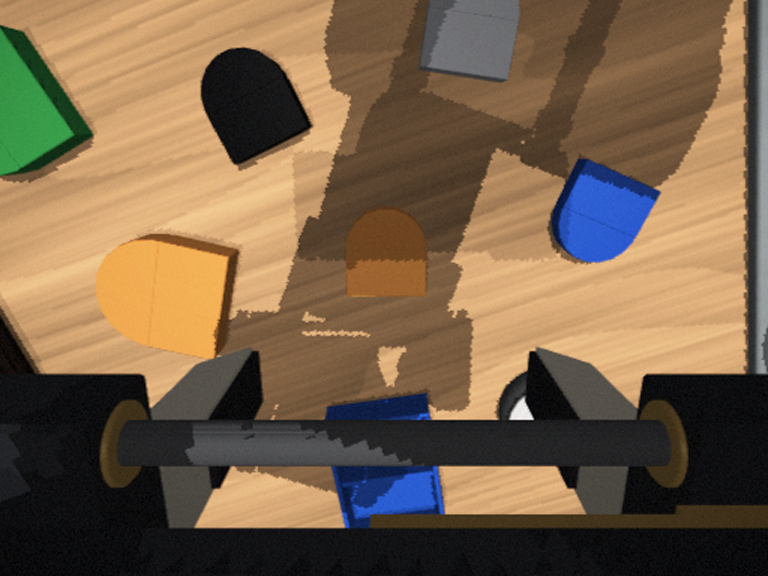

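The wrist picture shows the small tan block at (387,252), partly in shadow, and the large tan one at (170,295). The tray (385,440) and tin (520,405) lie ahead of it. The block is square to the fingers.

```bash
python3 - <<'E'
from h import *
a=capture("wrist")
for q in trace(a,"heel_tan")[:5]:
    r=q["rect"];print(round(q["conf"],2),r)
    if np.hypot(r[0]-258,r[1]-168)<20:
        x,e=fit(a,q["pixels"],D([0,18]),[543,-332,-.33]);print(x,e)
        G=x[:2]+10*np.array([np.cos(x[2]),np.sin(x[2])])
        go((G[0],G[1],280,x[2]+np.pi),(G[0],G[1],181,x[2]+np.pi))
E
```

```text
0.93 [32.4, 64.9, 64.8, 95.8]
0.75 [113.6, 194.2, 94.0, 80.9]
0.58 [261.4, 163.9, 54.3, 59.1]
[ 5.41484507e+02 -3.30931924e+02 -3.52612163e-01] 0.04569226245484337
at [ 546.3 -324.8  378.6] 2.8072 t 3.45
[np.float64(-0.0075), np.float64(-0.0076), np.float64(0.0986), np.float64(0.0183)]
[np.float64(-0.0075), np.float64(-0.0076), np.float64(0.1976), np.float64(0.0183)]
```

```bash
python3 - <<'E'
from h import *
a=capture("wrist");im=a["color"].astype(int);h=cv2.cvtColor(a["color"],cv2.COLOR_RGB2HSV)
for u in((258,150),(258,160),(258,185),(225,150),(225,190),(295,150),(258,205),(300,190)):print(u,h[u[1],u[0]])
m=(h[...,1]>165)&(h[...,0]>8)&(h[...,0]<25);m=cv2.morphologyEx(m.astype(np.uint8),cv2.MORPH_OPEN,np.ones((3,3)))
n,l,st,ce=cv2.connectedComponentsWithStats(m);i=l[165,258];print(i,st[i])
x,e=fit(a,l==i,D([0,18]),[543,-332,-.33]);print(x,e)
G=x[:2]+10*np.array([np.cos(x[2]),np.sin(x[2])])
go((G[0],G[1],280,x[2]+np.pi),(G[0],G[1],181,x[2]+np.pi))
E
```

```text
(258, 150) [ 13 183 110]
(258, 160) [ 13 184 108]
(258, 185) [ 14 174 158]
(225, 150) [ 15 123  81]
(225, 190) [ 15 121 139]
(295, 150) [ 13 116  77]
(258, 205) [ 15 116 127]
(300, 190) [ 15 123 131]
1 [ 229  137   53   60 2831]
[ 5.41279044e+02 -3.31323912e+02 -3.43993203e-01] 0.04128474353817824
at [ 546.3 -323.4  379. ] 2.8087 t 3.5
[np.float64(-0.0079), np.float64(-0.0093), np.float64(0.099), np.float64(0.0111)]
[np.float64(-0.0079), np.float64(-0.0093), np.float64(0.198), np.float64(0.0111)]
```

```bash
python3 -m inch '[[-0.008,-0.009,0.03,0.011,1],[-0.008,-0.009,0.06,0.011,1],[-0.008,-0.009,0.1,0.011,1],[-0.008,-0.009,0.1,0.011,1],[-0.008,-0.009,0.1,0.011,1]]'
python3 - <<'E'
from h import *
a=capture("wrist");h=cv2.cvtColor(a["color"],cv2.COLOR_RGB2HSV)
m=(h[...,1]>165)&(h[...,0]>8)&(h[...,0]<25);m=cv2.morphologyEx(m.astype(np.uint8),cv2.MORPH_OPEN,np.ones((3,3)))
n,l,st,ce=cv2.connectedComponentsWithStats(m)
x0=[541.3,-331.3,-.344];u=proj(a,[541.3,-331.3,9]).astype(int);i=l[u[1],u[0]];print(u,st[i])
x,e=fit(a,l==i,D([0,18]),x0);print(x,e)
G=x[:2]+10*np.array([np.cos(x[2]),np.sin(x[2])])
go((G[0],G[1],181,x[2]+np.pi));save(a,"w2.png",s=1.2)
E
```

```text
time: 3.92
tool_pos: [550.8, -332.6, 278.8]
tcp_rot: [3.14, -0.004, 2.8]
contact_force: [-0.7, -0.0, 1.0]
grip_width: 91.6
finger_force: 0.0
[259 187] [ 223  147   74   82 5339]
[ 5.41611759e+02 -3.31471055e+02 -3.38252540e-01] 0.046333027182303144
at [ 551.5 -333.3  281.2] 2.8001 t 3.97
[np.float64(-0.0001), np.float64(-0.0016), np.float64(0.1002), np.float64(-0.0033)]
```

View pics/w2.png

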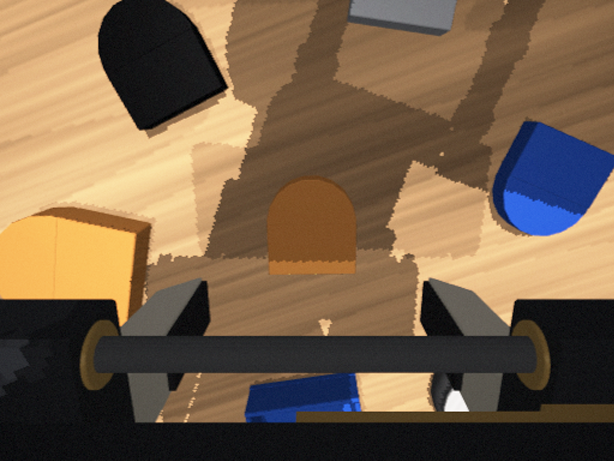

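The block is centred between the fingers at about (312,225), and nothing is under the tips. I'll descend and grip.

```bash
python3 -m inch '[[0,-0.002,0.035,-0.003,1],[0,-0.002,0.07,-0.003,1],[0,-0.002,0.09,-0.003,1],[0,-0.002,0.098,-0.003,1],[0,-0.002,0.098,-0.003,1],[0,-0.002,0.098,-0.003,1]]'; python3 -c "
from h import *
go((551.05,-334.8,181,2.8033))"
```

```text
time: 4.47
tool_pos: [551.3, -336.4, 184.4]
tcp_rot: [-3.14, 0.004, 2.802]
contact_force: [-0.8, 0.2, -0.1]
grip_width: 91.6
finger_force: 0.0
at [ 551.3 -336.4  184.4] 2.8022 t 4.47
[np.float64(0.0008), np.float64(0.0014), np.float64(0.0034), np.float64(-0.0011)]
```

```bash
python3 -m inch '[[0,0.001,0.002,0,1],[0,0.001,0.003,0,1],[0,0.001,0.003,0,0],[0,0.001,0.003,0,0],[0,0.001,0.003,0,0],[0,0.001,0.003,0,0],[0,0.001,0.003,0,0],[0,0.001,0.003,0,0]]'; python3 -m inch '[[0,0,0,0,0],[0,0,0,0,0],[0,0,-0.01,0,0],[0,0,-0.03,0,0],[0,0,-0.06,0,0],[0,0,-0.06,0,0]]'
```

```text
time: 5.13
tool_pos: [550.7, -335.1, 178.7]
tcp_rot: [3.141, -0.0, 2.802]
contact_force: [0.6, 0.0, -0.9]
grip_width: 56.3
finger_force: 0.1
time: 5.63
tool_pos: [552.0, -336.1, 245.0]
tcp_rot: [-3.139, 0.009, 2.802]
contact_force: [0.0, -1.0, 0.7]
grip_width: 55.7
finger_force: 30.0
```

```bash
python3 -c "
from h import *
go((548,-290,390,2.85),(510,0,390,3.0076))"
```

```text
at [ 552.  -336.1  245. ] 2.8019 t 5.63
[np.float64(0.0191), np.float64(0.0421), np.float64(-0.145), np.float64(-0.0481)]
[np.float64(0.1516), np.float64(0.3029), np.float64(-0.145), np.float64(-0.2057)]
```

```bash
python3 -m inch '[[0,0,-0.04,0,0],[0,0.01,-0.08,0,0],[0.02,0.04,-0.11,-0.03,0],[0.04,0.075,-0.13,-0.07,0],[0.06,0.11,-0.145,-0.1,0],[0.075,0.145,-0.145,-0.13,0],[0.09,0.18,-0.145,-0.16,0],[0.11,0.215,-0.145,-0.19,0]]'; python3 -m inch '[[0.02,0.02,0,-0.016,0],[0.03,0.06,0,-0.016,0],[0.04,0.08,0,-0.016,0],[0.045,0.092,0,-0.016,0],[0.045,0.092,0,-0.016,0],[0.045,0.092,0,-0.016,0]]'
python3 - <<'E'
from h import *
go((510,0,390,3.0076))
a=capture("wrist");save(a,"w3.png",s=1.5);np.save("w3.npy",a,allow_pickle=True)
for k,z in(("seat",130),("fitted_heel_top",148),("selector_mid",121)):
  for q in tip_of(a,k)[:2]:print(k,q["conf"],q["centre"],w(a,q["centre"],z))
E
```

```text
time: 6.3
tool_pos: [518.3, -94.5, 384.9]
tcp_rot: [-3.141, 0.003, 2.993]
contact_force: [0.6, 0.6, -0.3]
grip_width: 55.4
finger_force: 30.0
time: 6.8
tool_pos: [488.1, 1.3, 384.1]
tcp_rot: [-3.141, 0.001, 3.009]
contact_force: [0.7, 0.0, 0.3]
grip_width: 55.8
finger_force: 30.0
at [488.1   1.3 384.1] 3.009 t 6.8
[np.float64(-0.0219), np.float64(0.0016), np.float64(-0.0059), np.float64(0.0014)]
selector_mid 0.55 [354.4, 167.3] [472.33294743  71.4859672  121.        ]
```

View pics/w3.png

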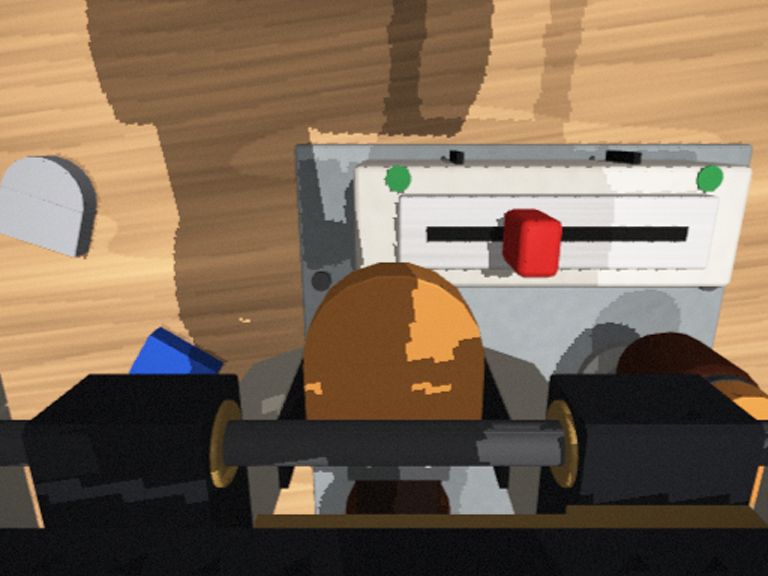

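The picture shows the selector (532,242), its track from 427 to 687, and the held block straight in the fingers. The seat is hidden below, so I'll move forward 135 mm to see it.

```bash
python3 -m inch '[[-0.03,0,-0.005,0,0],[-0.065,0,-0.005,0,0],[-0.1,0,-0.005,0,0],[-0.125,0,-0.005,0,0],[-0.135,0,-0.005,0,0],[-0.135,0,-0.005,0,0],[-0.135,0,-0.005,0,0]]'
python3 - <<'E'
from h import *
go((570.5,-7.3,390,3.0076))
a=capture("wrist");save(a,"w4.png",s=1.5);np.save("w4.npy",a,allow_pickle=True)
for k,z in(("seat",130),("fitted_heel_top",148),("selector_mid",121)):
  for q in tip_of(a,k)[:2]:print(k,q["conf"],q["centre"],w(a,q["centre"],z))
for x0 in((560.6,-6),(560.6+10,-6)):
  print("seat expected px",1.5*proj(a,[x0[0],x0[1],130]))
print("fitted px",1.5*proj(a,[583.4,162.5,148]))
E
```

```text
time: 7.58
tool_pos: [621.9, -17.7, 387.7]
tcp_rot: [3.142, -0.002, 3.006]
contact_force: [-0.3, -0.6, -0.5]
grip_width: 55.5
finger_force: 30.0
at [621.9 -17.7 387.7] 3.0065 t 7.58
[np.float64(0.0524), np.float64(0.0033), np.float64(-0.0023), np.float64(-0.0011)]
seat 0.61 [270.0, 113.1] [558.21055151  -3.84017818 130.        ]
fitted_heel_top 0.44 [340.9, 167.4] [598.43571797  38.08654188 148.        ]
seat expected px [401.0173116  175.59144109]
seat expected px [403.85725797 197.35484438]
fitted px [801.38887136 177.68553904]
```

View pics/w4.png

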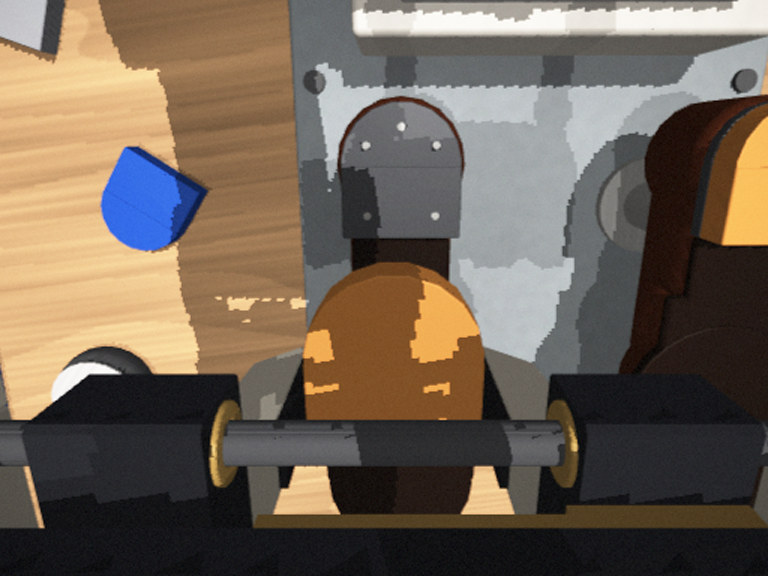

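The seat is visible at (402,168), with straight-edge corners at about (343,237) and (461,237) and the round end at row 99. The held block is centred at column 394.

```bash
python3 - <<'E'
from h import *
p=np.load("w4.npy",allow_pickle=True).item()
f=lambda u:[(u[0]+.5)/1.5-.5,(u[1]+.5)/1.5-.5]
A=w(p,f((343,237.5)),130);B=w(p,f((461.5,237.5)),130);C=w(p,f((402,99)),130)
print(A,B,C,np.linalg.norm(A-B),"yaw",np.arctan2(*(B-A)[1::-1])-np.pi/2)
L=w(p,f((341,180)),130);R=w(p,f((462.5,180)),130);print("side mid",(L+R)/2,np.linalg.norm(L-R))
M=(A+B)/2;x=M-C;print("len",np.linalg.norm(x))
# grey mask fit
h=cv2.cvtColor(p["color"],cv2.COLOR_RGB2HSV)
im=p["color"].copy()
for z,c,(X,Y,a) in((130,(0,255,0),(559.5,-5,-.134)),):
    d=D([z]);W=np.c_[X+np.cos(a)*d[:,0]-np.sin(a)*d[:,1],Y+np.sin(a)*d[:,0]+np.cos(a)*d[:,1],d[:,2]]
    pts=np.array([proj(p,k) for k in W]);print("D px",(1.5*pts).min(0),(1.5*pts).max(0),1.5*pts[:2])
# held block round end: top at height TCP-180+18
zt=387.7-180+18
l=w(p,f((305,360)),zt);r=w(p,f((484,360)),zt);e=w(p,f((394,268)),zt)
T=np.array([621.9,-17.7,0]);ax=np.array([np.cos(3.0065),np.sin(3.0065)])
for q in((l+r)/2,e):
    d=(q-T)[:2];print("held tool xy",d@ax,d@[ax[1],-ax[0]])
print(np.linalg.norm(l-r),np.linalg.norm(w(p,f((305,360)),zt-18)-w(p,f((484,360)),zt-18)))
E
```

```text
[585.27612782 -37.29365699 130.        ] [592.99032713  18.62681327 130.        ] [527.82585657  -1.30326704 130.        ] 56.450047514165966 yaw -0.13708426677943564
side mid [562.48793739  -6.02763269 130.        ] 55.994032642369284
len 61.83103681126489
D px [341.65768442 100.88420593] [464.1089475  239.60631728] [[344.00194234 239.60631728]
 [461.40874892 239.24939576]]
held tool xy 14.177861464394486 -0.023843801604976678
held tool xy 43.230610787012274 -0.1273100522449555
54.797350645245984 61.76826144768687
```

```bash
python3 -m inch '[[0.025,0.001,0,0,0],[0.045,0.003,0.01,0.001,0],[0.053,0.004,0.03,0.001,0],[0.053,0.004,0.055,0.001,0],[0.053,0.004,0.055,0.001,0],[0.053,0.004,0.055,0.001,0],[0.053,0.004,0.055,0.001,0],[0.053,0.004,0.055,0.001,0]]'
python3 -c "
from h import *
go((568.6,-6.6,311,3.0056))
capture('wrist');go((568.6,-6.6,311,3.0056))"
```

```text
time: 8.45
tool_pos: [570.3, -5.7, 335.4]
tcp_rot: [3.142, 0.003, 3.007]
contact_force: [-0.1, 0.4, -0.0]
grip_width: 55.8
finger_force: 30.0
at [570.3  -5.7 335.4] 3.0067 t 8.45
[np.float64(0.0016), np.float64(-0.0011), np.float64(0.0244), np.float64(0.0011)]
at [570.3  -5.7 335.2] 3.0067 t 8.5
[np.float64(0.0015), np.float64(-0.0011), np.float64(0.0242), np.float64(0.0011)]
```

```bash
python3 -m inch '[[0.0015,-0.001,0.01,0.001,0],[0.0015,-0.001,0.018,0.001,0],[0.0015,-0.001,0.022,0.001,0],[0.0015,-0.001,0.022,0.001,0],[0.0015,-0.001,0.022,0.001,0],[0.0015,-0.001,0.022,0.001,0]]'
python3 - <<'E'
from h import *
go((568.6,-6.6,310,3.0056))
a=capture("wrist");save(a,"w5.png",s=1.5);np.save("w5.npy",a,allow_pickle=True)
E
```

```text
time: 9.0
tool_pos: [568.4, -6.4, 312.1]
tcp_rot: [3.141, 0.001, 3.006]
contact_force: [-1.0, 0.3, -0.6]
grip_width: 55.8
finger_force: 30.0
at [568.4  -6.4 312.1] 3.0058 t 9.0
[np.float64(-0.0002), np.float64(-0.0002), np.float64(0.0021), np.float64(0.0002)]
```

View pics/w5.png

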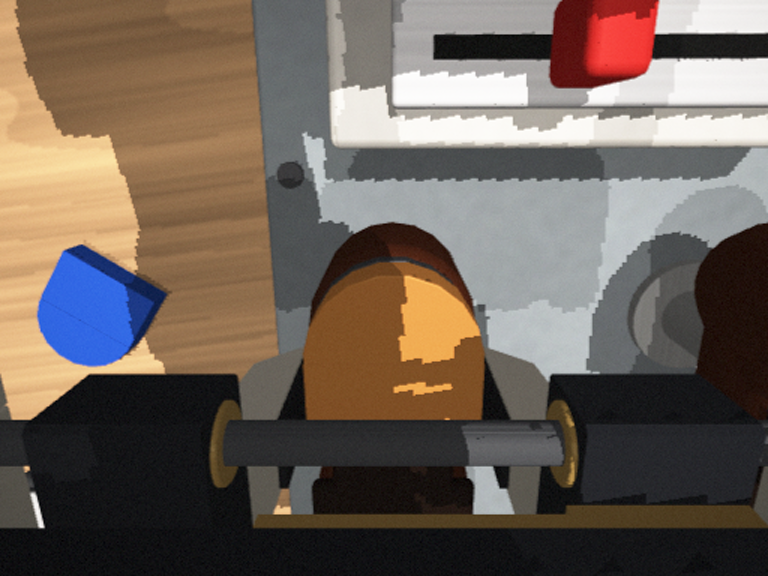

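The block is concentric over the seat, with its round end at row 262 and a thin, even grey sliver at row 258. I'll lower to contact.

```bash
python3 -m inch '[[0,0,0.001,0,0],[0,0,0.002,0,0],[0,0,0.0025,0,0],[0,0,0.0025,0,0]]';python3 -m inch '[[0,0,0.0005,0,0],[0,0,0.001,0,0],[0,0,0.001,0,0]]'
```

```text
time: 9.38
tool_pos: [568.1, -6.4, 309.1]
tcp_rot: [3.142, -0.0, 3.006]
contact_force: [1.0, 0.3, -0.9]
grip_width: 55.6
finger_force: 30.0
time: 9.63
tool_pos: [568.2, -6.4, 308.6]
tcp_rot: [3.141, 0.0, 3.006]
contact_force: [-1.5, 0.2, 3.5]
grip_width: 55.9
finger_force: 30.0
```

```bash
python3 -m inch '[[0,0,0.0003,0,0],[0,0,0.0003,0,0.7],[0,0,0.0003,0,0.9],[0,0,0.0003,0,1],[0,0,0,0,1],[0,0,0,0,1],[0,0,0,0,1]]'; python3 -m inch '[[0,0,-0.005,0,1],[0,0,-0.02,0,1],[0,0,-0.045,0,1],[0,0,-0.08,0,1],[-0.03,0,-0.08,0,1],[-0.06,0,-0.08,0,1],[-0.06,0,-0.08,0,1],[-0.06,0,-0.08,0,1]]'
python3 - <<'E'
from h import *
go((568.6,-6.6,390,3.0056))
a=capture("wrist");save(a,"w6.png",s=1.5);np.save("w6.npy",a,allow_pickle=True)
for q in trace(a,"heel_tan")[:3]:print(q["conf"],q["rect"])
E
```

```text
time: 10.22
tool_pos: [568.2, -6.4, 308.1]
tcp_rot: [3.142, -0.0, 3.006]
contact_force: [-0.2, 0.4, 0.5]
grip_width: 89.4
finger_force: 0.0
time: 10.88
tool_pos: [628.2, -14.7, 387.5]
tcp_rot: [3.142, -0.001, 3.006]
contact_force: [0.1, 0.7, -0.0]
grip_width: 91.4
finger_force: 0.0
at [628.2 -14.7 387.5] 3.0057 t 10.88
[np.float64(0.0601), np.float64(-0.0001), np.float64(-0.0025), np.float64(0.0001)]
0.9 [96.6, 127.6, 65.5, 67.2]
0.75 [263.9, 103.2, 85.4, 99.5]
0.33 [262.9, 252.2, 114.3, 201.3]
```

View pics/w6.png

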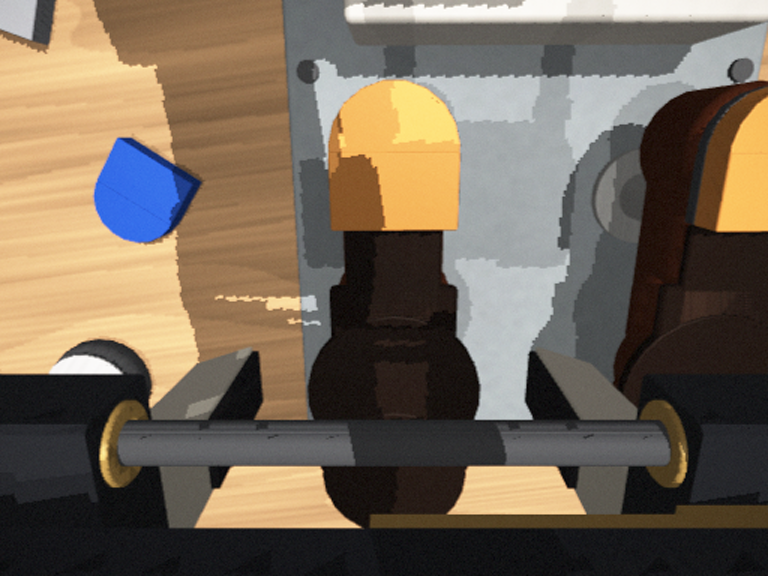

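The block sits on the seat at (395,155), square with the shoe; its corners are about (331,231) and (459,231).

```bash
python3 - <<'E'
from h import *
p=np.load("w6.npy",allow_pickle=True).item()
f=lambda u:[(u[0]+.5)/1.5-.5,(u[1]+.5)/1.5-.5]
A=w(p,f((331,231)),148);B=w(p,f((459,231)),148);C=w(p,f((396,80)),148)
y=np.arctan2(*(B-A)[1::-1])-np.pi/2;M=(A+B)/2
print(A,B,C,np.linalg.norm(A-B),np.linalg.norm(M-C),"yaw",y,"origin",M-31*np.array([np.cos(y),np.sin(y),0]))
go((475,116.3,387,3.0057),(475,116.3,284,3.0057))
E
```

```text
[584.89656984 -36.75228439 148.        ] [592.61024431  18.80409153 148.        ] [ 5.28013167e+02 -1.89593642e-01  1.48000000e+02] 56.089318762584824 61.37217791779079 yaw -0.13796207255864923 origin [558.0479592   -4.71082646 148.        ]
at [627.  -14.4 387.8] 3.0058 t 10.98
[np.float64(0.1683), np.float64(0.1089), np.float64(0.0008), np.float64(0.0001)]
[np.float64(0.1683), np.float64(0.1089), np.float64(0.1038), np.float64(0.0001)]
```

```bash
python3 -m inch '[[0.035,0.02,0,0,0.5],[0.07,0.045,0,0,0],[0.105,0.07,0,0,0],[0.135,0.09,0,0,0],[0.168,0.109,0,0,0],[0.168,0.109,0.01,0,0],[0.168,0.109,0.04,0,0],[0.168,0.109,0.06,0,0]]'; python3 -m inch '[[0,0,0,0,0],[0,0,0,0,0],[0,0,0,0,0]]'
python3 - <<'E'
from h import *
go((475,116.3,284,3.0057))
a=capture("wrist");save(a,"w7.png",s=1.5)
for q in tip_of(a,"selector_mid")[:2]:print(q["conf"],q["centre"],w(a,q["centre"],121))
E
```

```text
time: 11.65
tool_pos: [474.0, 116.9, 328.0]
tcp_rot: [3.141, 0.001, 3.007]
contact_force: [-0.1, -0.2, -0.5]
grip_width: 42.8
finger_force: 0.0
time: 11.9
tool_pos: [476.0, 116.2, 329.5]
tcp_rot: [3.141, 0.002, 3.006]
contact_force: [0.8, -0.0, 1.1]
grip_width: 22.9
finger_force: 0.0
at [476.  116.2 329.5] 3.0057 t 11.9
[np.float64(0.001), np.float64(-0.0), np.float64(0.0455), np.float64(-0.0)]
0.69 [189.1, 229.4] [470.95349365  71.99594876 121.        ]
```

View pics/w7.png

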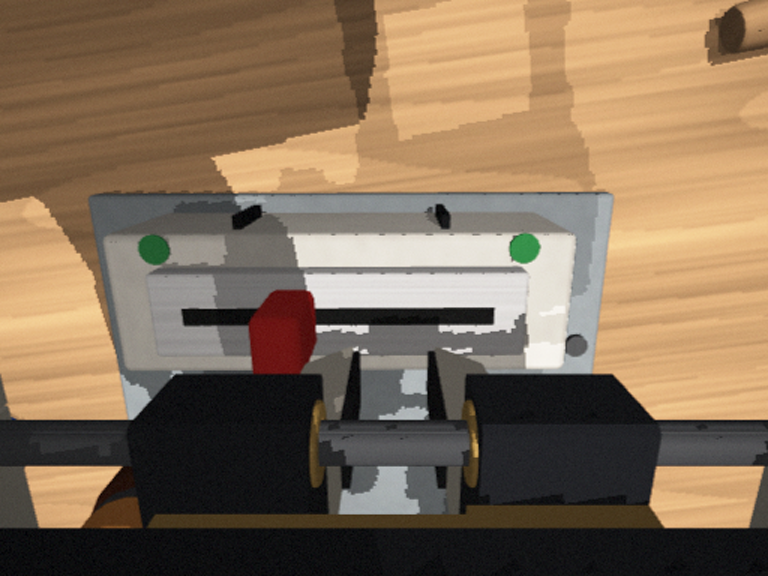

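The selector (282,330) is left of the fingers, which are still closing, and the track ahead is clear. Once they're shut I'll descend and push in -y.

```bash
python3 -m inch '[[0,0,0,0,0],[0,0,0,0,0],[0,0,0.015,0,0],[0,0,0.03,0,0],[0,0,0.043,0,0],[0,0,0.043,0,0],[0,0,0.043,0,0]]'; python3 -m inch '[[0,-0.008,0,0,0],[0,-0.016,0,0,0],[0,-0.024,0,0,0],[0,-0.03,0,0,0],[0,-0.036,0,0,0],[0,-0.042,0,0,0],[0,-0.045,0,0,0],[0,-0.045,0,0,0]]'
```

```text
time: 12.58
tool_pos: [475.9, 116.2, 285.2]
tcp_rot: [-3.141, -0.001, 3.006]
contact_force: [0.8, -0.2, -0.5]
grip_width: 0.3
finger_force: 0.0
time: 13.25
tool_pos: [469.7, 70.9, 285.3]
tcp_rot: [-3.141, -0.0, 3.005]
contact_force: [-0.5, 0.6, -0.3]
grip_width: 0.1
finger_force: 0.0
```

```bash
for i in 1; do python3 -m inch '[[0,-0.002,0,0,0],[0,-0.004,0,0,0],[0,-0.006,0,0,0],[0,-0.006,0,0,0]]'; python3 -m inch '[[0,-0.001,0,0,0],[0,-0.002,0,0,0],[0,-0.003,0,0,0],[0,-0.003,0,0,0]]'; done
python3 - <<'E'
from h import *
a=capture("wrist");b=capture("top")
for p in(a,b):
  for q in tip_of(p,"selector_mid")[:3]:print(q["conf"],q["centre"],w(p,q["centre"],121))
E
```

```text
time: 13.58
tool_pos: [468.9, 65.6, 285.1]
tcp_rot: [-3.142, -0.0, 3.006]
contact_force: [-0.3, 1.7, 0.5]
grip_width: 0.2
finger_force: 0.3
time: 13.92
tool_pos: [468.5, 62.7, 285.1]
tcp_rot: [3.142, -0.0, 3.006]
contact_force: [-0.8, 1.6, 0.5]
grip_width: 0.3
finger_force: 0.5
0.73 [204.6, 264.2] [464.41508223  35.08203814 121.        ]
0.62 [128.7, 239.1] [364.67393541 386.43121827 121.        ]
```

Still sliding at 1.6 N; not at the stop yet.

```bash
python3 -m inch '[[0,-0.001,0,0,0],[0,-0.002,0,0,0],[0,-0.002,0,0,0]]'; python3 -m inch '[[0,-0.001,0,0,0],[0,-0.002,0,0,0],[0,-0.002,0,0,0]]'; python3 -m inch '[[0,-0.001,0,0,0],[0,-0.002,0,0,0],[0,-0.002,0,0,0]]'
```

```text
time: 14.37
tool_pos: [468.3, 60.6, 285.2]
tcp_rot: [3.142, -0.0, 3.006]
contact_force: [-0.5, 0.1, 0.5]
grip_width: 0.3
finger_force: 0.6
time: 14.62
tool_pos: [468.0, 59.2, 285.2]
tcp_rot: [3.14, 0.0, 3.005]
contact_force: [1.0, 6.4, -0.0]
grip_width: 0.5
finger_force: 3.1
time: 14.87
tool_pos: [467.9, 58.4, 285.4]
tcp_rot: [3.137, 0.0, 3.005]
contact_force: [0.4, 14.5, 0.1]
grip_width: 0.4
finger_force: 7.5
```

The end stop is reached: 14 N with almost no travel. I'll back off, lift and check.

```bash
python3 -m inch '[[0,0.005,0,0,0],[0,0.015,0,0,0],[0,0.025,0,0,0],[0,0.025,-0.03,0,0],[0,0.025,-0.07,0,0],[0,0.025,-0.1,0,0],[0,0.025,-0.1,0,0],[0,0.025,-0.1,0,0]]'
python3 -m inch '[[0,0.02,0,0,0],[0,0.055,0,0,0],[0,0.09,0,0,0],[0,0.12,0,0,0],[0,0.12,0,0,0],[0,0.12,0,0,0]]'
python3 - <<'E'
from h import *
t=capture("top");s=capture("scene")
A=cv2.resize(t["color"][90:240,170:390],None,fx=3.5,fy=3.5,interpolation=2);B=cv2.resize(s["color"][130:280,140:360],None,fx=3.5,fy=3.5,interpolation=2)
save(dict(color=cv2.resize(np.vstack([A,B]),(440,600))),"fin.png")
print(fit(t,tan(t,proj(t,[558,-5,148]),40),D([130,148]),[558,-5,-.136]))
E
```

```text
time: 15.53
tool_pos: [471.4, 82.0, 386.8]
tcp_rot: [3.141, 0.004, 3.006]
contact_force: [-0.2, 1.1, -0.8]
grip_width: 0.4
finger_force: 0.0
time: 16.03
tool_pos: [487.0, 201.9, 383.3]
tcp_rot: [-3.14, -0.003, 3.009]
contact_force: [-0.5, 0.3, -0.2]
grip_width: 0.0
finger_force: 0.0
(array([ 5.59285621e+02, -5.71241058e+00, -1.15250918e-01]), np.float64(0.07460296276524758))
```

View pics/fin.png

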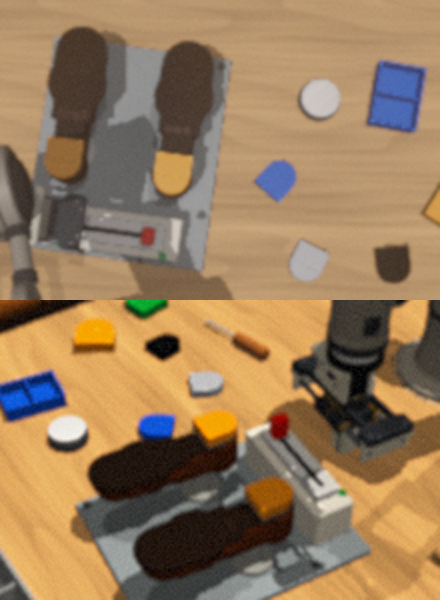

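The top half shows the tan block square on the right shoe's heel at (172,172) and the red selector at its right end stop (147,236). The arm is clear and the other blocks haven't moved.

```bash
python3 -c "
from plant import *
print(close_job())"
```

```text
the job is handed in; nothing more can be done
None
```

The tan block lies flat and lined up on the bare heel seat, within about 1 mm by my wrist-camera measurement; the red selector is hard against its end stop on that shoe's side (-y), and the job was handed in at about 16 s.

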